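# Sort the drift bars into the leaning tube stand

### The job

Put the drift bars back in the leaning stand: the red, yellow and blue drifts must each end up nose-down, fully home in the tube of their own colour and let go; the yellow one has been put in the red tube by mistake. Leave the green drift in its tube, and do not push, tip or move the other parts on the bench.

Things in the scene. Friction and masses are not known exactly. Their poses are not given: they have to be found in the camera images.
- stand: Fixed steel base plate, 130 x 330 x 12 mm, of the tool stand that carries the four leaning tubes. Origin under it, z up, local +x is the direction towards which all tubes lean (away from the robot), local y is the row direction. The tubes stand in one row at local y = -120, -40, 40, 120 mm; which colour is in which place varies. Yaw 0.1 to 0.5 rad.
- tube_red: Fixed open square steel tube painted red: 32 mm inside, 3 mm walls, 38 mm outside, 105 mm deep, leaning 30 degrees from vertical towards its body's +x (mouth up and away from the robot; body z is vertical, same yaw as the stand). Origin at the centre of its inner floor, 26 mm above the bench.
- tube_red_mouth (a point): centre of the red tube's open mouth, 105 mm along the tube from the floor
- drift_red: Aluminium drift bar, 190 mm long, 22 mm thick, about 0.2 kg: 30 mm tapered brass nose, round bare shank, then a square 22 x 22 mm red grip sleeve, 72 mm long, at the butt (23 to 95 mm behind the origin). Origin on the axis at mid-length (within 4 mm of the balance point); +x points to the nose, y and z square to the sleeve's faces. Starts lying flat on the bench, nose roughly away from the robot.
- drift_red_nose (a point): tip of the red drift's nose, 95 mm from its origin along +x. Seated in a tube, the nose is on its floor, 85 mm of the bar stick out and the sleeve begins 13 mm above the mouth.
- tube_yellow: Fixed open square steel tube painted yellow: 32 mm inside, 3 mm walls, 38 mm outside, 105 mm deep, leaning 30 degrees from vertical towards its body's +x (mouth up and away from the robot; body z is vertical, same yaw as the stand). Origin at the centre of its inner floor, 26 mm above the bench.
- tube_yellow_mouth (a point): centre of the yellow tube's open mouth, 105 mm along the tube from the floor
- drift_yellow: Aluminium drift bar, 190 mm long, 22 mm thick, about 0.2 kg: 30 mm tapered brass nose, round bare shank, then a square 22 x 22 mm yellow grip sleeve, 72 mm long, at the butt (23 to 95 mm behind the origin). Origin on the axis at mid-length (within 4 mm of the balance point); +x points to the nose, y and z square to the sleeve's faces. Starts nose-down in the wrong (red) tube.
- drift_yellow_nose (a point): tip of the yellow drift's nose, 95 mm from its origin along +x. Seated in a tube, the nose is on its floor, 85 mm of the bar stick out and the sleeve begins 13 mm above the mouth.
- tube_blue: Fixed open square steel tube painted blue: 32 mm inside, 3 mm walls, 38 mm outside, 105 mm deep, leaning 30 degrees from vertical towards its body's +x (mouth up and away from the robot; body z is vertical, same yaw as the stand). Origin at the centre of its inner floor, 26 mm above the bench.
- tube_blue_mouth (a point): centre of the blue tube's open mouth, 105 mm along the tube from the floor
- drift_blue: Aluminium drift bar, 190 mm long, 22 mm thick, about 0.2 kg: 30 mm tapered brass nose, round bare shank, then a square 22 x 22 mm blue grip sleeve, 72 mm long, at the butt (23 to 95 mm behind the origin). Origin on the axis at mid-length (within 4 mm of the balance point); +x points to the nose, y and z square to the sleeve's faces. Starts lying flat on the bench, nose roughly away from the robot.
- drift_blue_nose (a point): tip of the blue drift's nose, 95 mm from its origin along +x. Seated in a tube, the nose is on its floor, 85 mm of the bar stick out and the sleeve begins 13 mm above the mouth.
- tube_green: Fixed open square steel tube painted green: 32 mm inside, 3 mm walls, 38 mm outside, 105 mm deep, leaning 30 degrees from vertical towards its body's +x (mouth up and away from the robot; body z is vertical, same yaw as the stand). Origin at the centre of its inner floor, 26 mm above the bench.
- tube_green_mouth (a point): centre of the green tube's open mouth, 105 mm along the tube from the floor
- drift_green: Aluminium drift bar, 190 mm long, 22 mm thick, about 0.2 kg: 30 mm tapered brass nose, round bare shank, then a square 22 x 22 mm green grip sleeve, 72 mm long, at the butt (23 to 95 mm behind the origin). Origin on the axis at mid-length (within 4 mm of the balance point); +x points to the nose, y and z square to the sleeve's faces. It already stands in its own green tube.
- drift_green_nose (a point): tip of the green drift's nose, 95 mm from its origin along +x. Seated in a tube, the nose is on its floor, 85 mm of the bar stick out and the sleeve begins 13 mm above the mouth.
- race: Bystander: loose steel bearing race, 52 mm across, 16 mm high, lying between the two drifts on the bench; origin at its underside.
- gear: Bystander: loose steel gear, about 52 mm across the teeth, 18 mm high, lying between the two drifts; origin at its underside.
- shaft: Bystander: steel shaft with a flange, standing, 90 mm across at the foot, 180 mm tall; origin at its underside. Fixed round about, not to be reached for: beyond the drifts and the stand (x above 0.68 m) a bolt tray, a spray can 190 mm tall, a screwdriver and a yellow cup; at the far right (y below -0.56 m) a gearbox case 350 mm tall; at the far left a red bin and a vice.

How it is judged:
By the outcome, as a careful person would: the job done as asked, in the order asked, and still so for the second after the job is handed in, with the robot touching nothing.
It also fails if it takes over 72 s, if anything falls off the work surface, if the arm or the gripper's body presses on something with over 40 N, if the wrist force passes 120 N, or if a joint passes its speed limit or range.

### The arm

A 6-joint arm with a two-finger parallel gripper is mounted at the origin on the work surface. World frame = base frame: x ahead of the robot, y to its left, z up, the work surface at z = 0. Lengths are in m, angles in rad, forces in N, time in s.
With the tool pointing down it reaches from about 0.35 to 0.775 m from the base axis. Payload 5.5 kg.
Tool frame: the origin (TCP) lies midway between the tips of the shut fingers; the grasp point (between the pads) lies 19 mm behind it; z points along the fingers, y is the line along which they close (so a half turn about z gives the same grasp; the last joint's range is limited). The gripper opens to 85 mm and grips with 20 to 120 N. Pads are 22 mm wide; open, the fingers measure 114 mm over their backs; the gripper's body (76 mm by 85 mm) begins 54 mm behind the grasp point. The pads swing forward as they close: fully open they stand 13 mm farther back than shut.
Start: joints at [1.055, 0.313, 0.046, 1.304, 0, 1.431], TCP at [0.211, 0.535, 0.231] pointing down, gripper open.
Joint ranges: [-2.76, 2.76], [-0.86, 1.69], [-1.03, 1.26], [-2.2, 2.34], [-1.47, 1.5], [-3.14, 3.14]. Speed limits (rad/s): [2.57, 2.57, 3.14, 3.14, 3.14, 3.14].

### API

Orientations are given as a unit quaternion [w, x, y, z].
In Python, from workcell import env gives the robot as it stands.
- The arm moves only by the tool move_arm, never from a script. Its argument "targets" is a list of rows, each a list of 3 entries, a list of its own where there are three numbers: the shift along the tool's x, y, z in mm, then the turn, a rotation vector about the tool's x, y, z in units of 10 degrees (1.0 is 10 degrees), then the closure, from -1 (fully open) to 1 (shut). In form: [[[dx, dy, dz], [ax, ay, az], gripper], ...]. A call has 1 to 5 rows; each row is the pose to reach, as a shift and turn from the pose commanded when the call began, along the tool's axes at that moment; what a row does not reach only later rows make up. A row lasts 1/8 s, in which the tool goes at most 62.5 mm and 10.7 degrees, less where a joint would pass 70% of its speed; a pose out of reach is approached as far as the arm can. A call with a gripper value outside its range is refused whole. The fingers move at their own pace and stop on an object; "squeeze" is the grip in N (left out, the last holds). Time passes only in rows, so rows that repeat a pose let the fingers close. It gives the time, the measured TCP pose, the force, the opening and the grip force at its end, in the units of the state.
- env.get_state(): the state, without advancing time (a new reading comes with each control period).
- env.read_camera(name): name is "scene" or "top"; returns a dict with "pixels" (384x512x3 uint8, red, green, blue), "fovy" (degrees; the focal length in pixels is half the picture's height over the tangent of half this angle, whatever the lens; pixels are square), "cx", "cy" (the principal point, pixels), "extrinsics" (4x4, takes a point from world to camera coordinates). Camera axes: x right, y up, looking along -z (the intrinsics and any distortion apply to the point x, -y, -z); pixel columns grow to the right and rows downward; lengths in m; the calibration is good to about 2 mm. A picture is of the moment at which its call begins. There is no depth.
- env.hand_in(): hands the job in; it is judged then, once.
Trained networks look in a picture, given as the dict that the camera call returned (one of the last four; its "shot" number tells which), for a name from the list of things; names that differ only in an ending like _2 or _b are one class to them, and where a whole thing is asked for, a point or a joint stands for the part that bears it (a point fixed in the world has none). Each returns a list of dicts, best first, with "confidence" (0 to 1); they miss things now and then, are a little off and sometimes report something else, mostly with a low value. They report only what shows in the picture. A call takes as long as a camera call.
- env.spot_in(thing, picture): "centre" ([x, y, z] in m, in world coordinates, good to about 4 mm: the middle of the surface that is visible of it).
- env.regions_of(thing, picture): "mask" (384x512 bool, what is visible of it).
- env.landmark_of(thing, picture): "centre" ([x, y, z] in m, in world coordinates, good to about 4 mm: a listed point, or the origin of a listed thing).
The state is a dict: "clock": time; "joint_pos": joint angles; "qvel": joint speeds; "tau": joint torques, N m; "tcp_pos": TCP position; "orientation": TCP orientation; "wrist_force": force on the tool from outside, world axes, zero at the start; "ft_torque": the same for the moment, N m; "finger_gap": finger opening in m; "grip_force": force on a finger pad.
Only numpy, scipy, OpenCV 4.12 (cv2) and the standard library are available. Lean on these libraries where they do the work, as an engineer would, in place of code of your own. Each camera call takes 0.05 s, during which the arm holds its last target. There are 200 camera calls.

## Working session

There is one attempt and no reset: what is moved stays moved. The work goes in short steps, Python scripts to look and compute and a tool call to move; the robot and the scene stay as the last step left them, time stands still between calls to the robot, and variables do not carry over. Pictures are saved under pics/ and viewed, at most 10 in all, crops included, and the job is handed in when it is done.

Besides the shell and the picture viewer there is one more tool, called by a JSON object that holds its "fn" and its "kwargs", one argument or row to a line. move_arm: Moves the arm, as the interface text tells. Its arguments: {"type":"object","properties":{"targets":{"type":"array","items":{"type":"array"}},"squeeze":{"type":"number"}},"required":["targets"]}

```bash
ls; mkdir -p pics
cat > h.py <<'E'
import numpy as np, cv2
from scipy.spatial.transform import Rotation as R
from workcell import env
def shot(n,fn=None):
    p=env.read_camera(n)
    if fn: cv2.imwrite('pics/'+fn,p['pixels'][:,:,::-1])
    return p
def K(p):
    f=p['pixels'].shape[0]/2/np.tan(np.radians(p['fovy'])/2)
    return f
def proj(p,X):
    c=(p['extrinsics']@np.append(X,1))[:3]; f=K(p)
    return np.array([p['cx']+f*c[0]/-c[2], p['cy']-f*c[1]/-c[2]])
def ray(p,uv):
    f=K(p);E=p['extrinsics'];d=np.array([(uv[0]-p['cx'])/f,-(uv[1]-p['cy'])/f,-1])
    Rm=E[:3,:3]; return -Rm.T@E[:3,3], Rm.T@d
def tri(p1,u1,p2,u2):
    o1,d1=ray(p1,u1);o2,d2=ray(p2,u2)
    s=np.linalg.lstsq(np.c_[d1,-d2],o2-o1,rcond=None)[0]
    a=o1+s[0]*d1;b=o2+s[1]*d2
    return (a+b)/2, np.linalg.norm(a-b)
E
python3 - <<'E'
from h import *
s=shot('scene','s0.png');t=shot('top','t0.png')
for p in(s,t): print({k:(v if k!='pixels' else 0) for k,v in p.items()})
print(env.get_state())
for c in['red','yellow','blue','green']:
  for n in['tube_%s','tube_%s_mouth','drift_%s','drift_%s_nose']:
    for nm,p in(('s',s),('t',t)):
      r=env.landmark_of(n%c,p)
      print(n%c,nm,[(np.round(q['centre'],3).tolist(),round(q['confidence'],2)) for q in r[:2]])
for n in['stand','race','gear','shaft']:
  for nm,p in(('s',s),('t',t)): print(n,nm,[(np.round(q['centre'],3).tolist(),round(q['confidence'],2)) for q in env.landmark_of(n,p)[:2]])
E
```

```text
pics
{'pixels': 0, 'fovy': 48.44603282571075, 'cx': 251.73259320943103, 'cy': 191.3461729092584, 'extrinsics': array([[ 0.46938934,  0.88296518, -0.00679257, -0.28528037],
       [-0.70615256,  0.37999093,  0.59745749,  0.39349035],
       [ 0.53011527, -0.27564359,  0.80187182, -1.64412794],
       [ 0.        ,  0.        ,  0.        ,  1.        ]]), 'shot': 1}
{'pixels': 0, 'fovy': 49.25962334721217, 'cx': 248.69661027278636, 'cy': 194.28586251894535, 'extrinsics': array([[ 0.0065558 , -0.99993299,  0.00954151, -0.0130893 ],
       [ 0.99506055,  0.00746842,  0.09898849, -0.6306094 ],
       [-0.09905311,  0.00884543,  0.99504283, -1.08077951],
       [ 0.        ,  0.        ,  0.        ,  1.        ]]), 'shot': 2}
{'clock': 0.1, 'joint_pos': array([1.05539685e+00, 3.13910707e-01, 4.50950833e-02, 1.30361193e+00,
       1.08486549e-05, 1.43119999e+00]), 'qvel': array([ 0.00098157, -0.00140601,  0.00344897, -0.0010089 , -0.00079981,
        0.00028417]), 'tau': array([ 2.27719371e-03, -4.81724489e+01,  2.99244547e+01,  1.27287424e-02,
       -1.10784531e-04, -2.44362457e-05]), '
[... 1754 characters left out ...]
 0.42)]
tube_green_mouth t [([0.593, 0.163, 0.12], 0.78)]
drift_green s [([0.595, 0.161, 0.109], 0.47), ([0.531, 0.193, -0.003], 0.38)]
drift_green t [([0.592, 0.162, 0.11], 0.71)]
drift_green_nose s []
drift_green_nose t [([0.592, -0.376, 0.013], 0.21)]
stand s [([0.532, 0.191, 0.0], 0.93), ([0.469, -0.232, -0.004], 0.64)]
stand t [([0.531, 0.192, 0.001], 0.82)]
race s [([0.474, -0.234, -0.004], 0.74)]
race t [([0.47, -0.23, 0.004], 0.47), ([0.777, -0.005, -0.002], 0.25)]
gear s [([0.598, -0.23, 0.0], 0.54), ([0.534, 0.19, -0.001], 0.36)]
gear t [([0.593, -0.229, 0.006], 0.63), ([0.553, 0.317, 0.103], 0.19)]
shaft s [([0.779, -0.006, -0.003], 0.56)]
shaft t [([0.778, -0.006, -0.004], 0.71)]
```

View pics/s0.png

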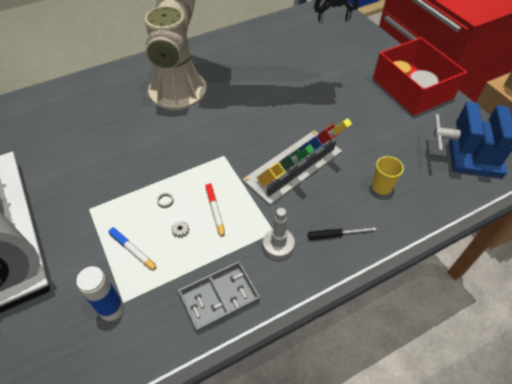

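View pics/t0.png

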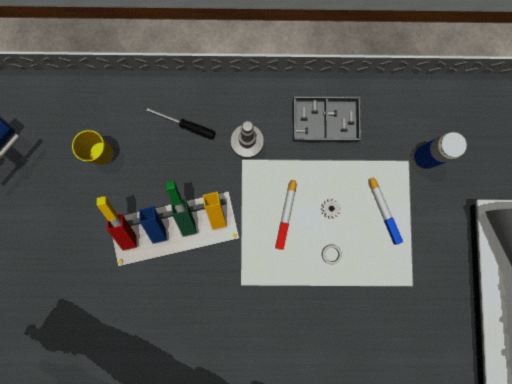

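The top picture shows the yellow drift in the red tube, around (108,212), and green in its own tube at (178,195). The blue tube (152,225) and the yellow tube (214,211) are empty. The red drift lies at (286,215) and the blue one at (385,210). The network positions agree with this.

```bash
cat >> h.py <<'E'
def frame(yaw,tilt,flip):
    # tool z tilted forward (towards yaw) by tilt; x_t horizontal comp along yaw (flip=0) or opposite (flip=1)
    z=np.array([np.sin(tilt)*np.cos(yaw),np.sin(tilt)*np.sin(yaw),-np.cos(tilt)])
    x=np.array([np.cos(tilt)*np.cos(yaw),np.cos(tilt)*np.sin(yaw),np.sin(tilt)])
    if flip: x=-x
    return R.from_matrix(np.c_[x,np.cross(z,x),z])
def cur():
    s=env.get_state();q=s['orientation'];return s['tcp_pos'],R.from_quat([q[1],q[2],q[3],q[0]]),s
def plan(steps):
    """steps: list of (name,tcp pos,R); prints relative shift/turn for each, chained from the present pose"""
    p,r,_=cur()
    for n,P,Q in steps:
        d=r.inv().apply(np.array(P)-p)*1000; w=(r.inv()*Q).as_rotvec(degrees=True)/10
        print(n,np.round(d,1).tolist(),np.round(w,3).tolist(),'rows',round(max(np.linalg.norm(d)/62.5,np.linalg.norm(w)/1.07),1),'->',np.round(P,3).tolist())
        p,r=np.array(P),Q
E
python3 - <<'E'
from h import *
from scipy.optimize import least_squares
import json
s=shot('scene');t=shot('top')
off={'red':120,'blue':40,'green':-40,'yellow':-120}
obs=[]
for k in range(2):
  for c,o in off.items():
    for n,h in(('tube_%s',0),('tube_%s_mouth',.105)):
      for p in(s,t):
        for q in env.landmark_of(n%c,p): obs.append((o/1000,h,np.array(q['centre']),q['confidence']))
  if k==0: s=shot('scene');t=shot('top')
def model(v,o,h):
    c,sn=np.cos(v[2]),np.sin(v[2]); lx=v[3]+h*.5
    return np.array([v[0]+c*lx-sn*o,v[1]+sn*lx+c*o,v[4]+h*.866])
v=np.array([.5315,.1915,.232,0,.026])
obs=[o for o in obs if np.linalg.norm(model(v,o[0],o[1])-o[2])<.02]
f=least_squares(lambda v:np.concatenate([model([v[0],v[1],v[2],0,v[3]],a,h)-x for a,h,x,_ in obs]),[.5315,.1915,.232,.026],loss='soft_l1',f_scale=.004)
v=f.x;print(len(obs),v,np.sqrt(np.mean(f.fun**2)))
T={c:{'floor':model([v[0],v[1],v[2],0,.026],o/1000,0).tolist(),'mouth':model([v[0],v[1],v[2],0,.026],o/1000,.105).tolist()} for c,o in off.items()}
T['yaw']=v[2];json.dump(T,open('T.json','w'));print(T)
# overlay crop
ims=[]
for p,(u0,v0) in((s,(235,110)),(t,(85,160))):
    im=cv2.resize(p['pixels'][v0:v0+110,u0:u0+150][:,:,::-1],None,fx=4,fy=4,interpolation=cv2.INTER_CUBIC) 
    a=np.array([.5*np.cos(v[2]),.5*np.sin(v[2]),.866])
    for c in off:
        for X in(np.array(T[c]['mouth']),np.array(T[c]['floor'])+.19*a):
            u=(proj(p,X)-[u0,v0])*4; cv2.circle(im,tuple(int(x) for x in u),3,(255,0,255),-1)
    ims.append(im)
ims=np.vstack([cv2.resize(i,(409,300)) for i in ims]);cv2.imwrite('pics/c0.png',ims)
yaw=v[2];a=np.array([.5*np.cos(yaw),.5*np.sin(yaw),.866]);low=np.array([.866*np.cos(yaw),.866*np.sin(yaw),-.5])
Q=frame(yaw,np.radians(40),1);z=Q.apply([0,0,1])
G=np.array(T['red']['floor'])+.154*a+.005*low+.017*z
plan([('via',np.array([.40,.40,.30]),Q),('pre',G-.1*z,Q),('grasp',G,Q),('lift',G+.15*a,Q)])
E
```

```text
32 [0.53010419 0.18850524 0.22843896 0.02647758] 0.0019440692639102611
{'red': {'floor': [0.5029293111294934, 0.3053877742205161, 0.026], 'mouth': [0.5540654183645682, 0.31727678329793363, 0.11692999999999999]}, 'blue': {'floor': [0.5210458963903202, 0.2274660870051638, 0.026], 'mouth': [0.5721820036253951, 0.23935509608258138, 0.11692999999999999]}, 'green': {'floor': [0.5391624816511469, 0.14954439978981154, 0.026], 'mouth': [0.5902985888862218, 0.16143340886722912, 0.11692999999999999]}, 'yellow': {'floor': [0.5572790669119737, 0.07162271257445926, 0.026], 'mouth': [0.6084151741470486, 0.08351172165187684, 0.11692999999999999]}, 'yaw': np.float64(0.2284389616119643)}
via [-225.3, -56.1, -68.7] [-1.208, -3.875, -3.319] rows 4.9 -> [0.4, 0.4, 0.3]
pre [-30.7, -115.5, 129.6] [0.0, 0.0, 0.0] rows 2.8 -> [0.53, 0.312, 0.22]
grasp [0.0, 0.0, 100.0] [0.0, 0.0, 0.0] rows 1.6 -> [0.593, 0.326, 0.144]
lift [-141.0, -0.0, -51.3] [0.0, 0.0, 0.0] rows 2.4 -> [0.666, 0.343, 0.274]
```

View pics/c0.png

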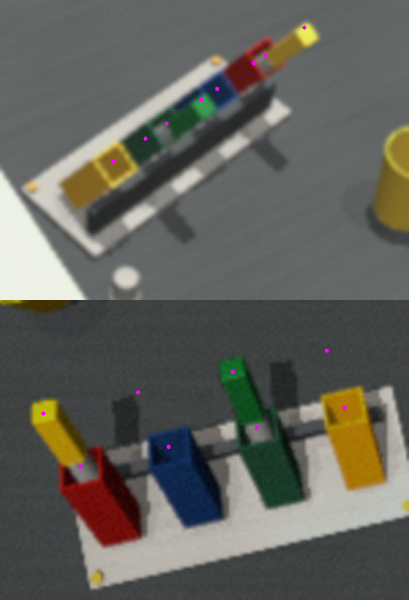

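The crop shows the fitted mouth and butt points sitting on the tube mouths and on the butts of the yellow and green drifts, for example (43,413) and (232,371). Next I move to the yellow drift.

{"fn": "move_arm", "kwargs": {
  "targets": [
    [[-225,-56,-69],[-1.208,-3.875,-3.319],-0.2],
    [[-225,-56,-69],[-1.208,-3.875,-3.319],-0.2],
    [[-225,-56,-69],[-1.208,-3.875,-3.319],-0.2],
    [[-225,-56,-69],[-1.208,-3.875,-3.319],-0.2],
    [[-225,-56,-69],[-1.208,-3.875,-3.319],-0.2]
  ],
  "squeeze": 90
}}

```text
clock: 4.53
tcp_pos: [0.4025, 0.3987, 0.3032]
orientation: [0.344, -0.106, 0.932, 0.039]
wrist_force: [0.1, 0.9, -1.0]
finger_gap: 0.0509
grip_force: 0.0
```

{"fn": "move_arm", "kwargs": {
  "targets": [
    [[-31,-116,130],[0,0,0],-0.2],
    [[-31,-116,130],[0,0,0],-0.2],
    [[-31,-116,130],[0,0,0],-0.2],
    [[-31,-116,130],[0,0,0],-0.2]
  ]
}}

```text
clock: 5.03
tcp_pos: [0.5314, 0.3084, 0.2179]
orientation: [0.338, -0.105, 0.934, 0.037]
wrist_force: [-0.4, -0.7, 0.1]
finger_gap: 0.0516
grip_force: 0.0
```

```bash
cat > y.py <<'E'
from h import *
import json
T=json.load(open('T.json'));yaw=T['yaw'];a=np.array([.5*np.cos(yaw),.5*np.sin(yaw),.866]);low=np.array([.866*np.cos(yaw),.866*np.sin(yaw),-.5])
E
python3 - <<'E'
from y import *
Q=frame(yaw,np.radians(40),1);z=Q.apply([0,0,1])
G=np.array(T['red']['floor'])+.154*a+.005*low+.017*z
p,r,s=cur();print(p,s['joint_pos'],s['finger_gap'],s['clock'],s['wrist_force'])
plan([('grasp',G,Q),('lift',G+.15*a,Q)])
E
```

```text
[0.53143325 0.30839875 0.2178874 ] [ 0.47320909 -0.05016031 -0.67118377  0.27112036 -0.15953384  0.19282956] 0.05155743973009341 5.025 [-0.41300769 -0.71242015  0.14011018]
grasp [-1.7, 3.9, 97.7] [-0.023, -0.022, -0.017] rows 1.6 -> [0.593, 0.326, 0.144]
lift [-141.0, -0.0, -51.3] [0.0, 0.0, 0.0] rows 2.4 -> [0.666, 0.343, 0.274]
```

{"fn": "move_arm", "kwargs": {
  "targets": [
    [[0,0,50],[0,0,0],-0.2],
    [[0,0,85],[0,0,0],-0.2],
    [[0,0,100],[0,0,0],-0.2],
    [[0,0,100],[0,0,0],-0.2]
  ]
}}

```text
clock: 5.52
tcp_pos: [0.5927, 0.3265, 0.1434]
orientation: [0.339, -0.107, 0.934, 0.039]
wrist_force: [-0.3, -0.9, -0.2]
finger_gap: 0.0513
grip_force: 0.0
```

{"fn": "move_arm", "kwargs": {
  "targets": [
    [[0,0,0],[0,0,0],1],
    [[0,0,0],[0,0,0],1],
    [[0,0,0],[0,0,0],1],
    [[0,0,0],[0,0,0],1],
    [[0,0,0],[0,0,0],1]
  ],
  "squeeze": 90
}}

```text
clock: 6.15
tcp_pos: [0.5934, 0.3266, 0.1458]
orientation: [0.341, -0.107, 0.933, 0.04]
wrist_force: [-5.6, -1.0, 6.9]
finger_gap: 0.0204
grip_force: 88.6
```

Run:
```python
from y import *
Q=frame(yaw,np.radians(40),1);z=Q.apply([0,0,1])
G=np.array(T['red']['floor'])+.154*a+.005*low+.017*z
p,r,s=cur();print(p,s['joint_pos'],s['finger_gap'],s['clock'],s['wrist_force'],s['grip_force'])
plan([('grasp',G,Q),('lift',G+.14*a,Q)])
```

```text
[0.59335216 0.32664673 0.14576229] [ 0.44640121  0.15176153 -0.66977578  0.06043932 -0.13877205  0.16772503] 0.020379028010530147 6.15 [-5.64971472 -0.99383527  6.90761333] 88.6275565624237
grasp [1.7, -0.2, 1.1] [0.006, 0.013, -0.0] rows 0.0 -> [0.593, 0.326, 0.144]
lift [-131.6, 0.0, -47.9] [0.0, 0.0, 0.0] rows 2.2 -> [0.661, 0.342, 0.265]
```

{"fn": "move_arm", "kwargs": {
  "targets": [
    [[-19,0,-7],[0,0,0],1],
    [[-56,0,-20],[0,0,0],1],
    [[-94,0,-34],[0,0,0],1],
    [[-118,0,-43],[0,0,0],1],
    [[-118,0,-43],[0,0,0],1]
  ]
}}

```text
clock: 6.78
tcp_pos: [0.656, 0.3408, 0.2559]
orientation: [0.342, -0.107, 0.933, 0.04]
wrist_force: [-0.3, -0.6, -1.7]
finger_gap: 0.0209
grip_force: 88.0
```

Run:
```python
from y import *
p,r,s=cur();print(p,s['joint_pos'],s['finger_gap'],s['clock'],s['wrist_force'],s['grip_force'])
sc=shot('scene','s1.png');t=shot('top','t1.png')
# expected points of the bar, low-shifted
for nm,X in(('nose',np.array(T['red']['floor'])+.1255*a+.005*low),('butt',np.array(T['red']['floor'])+.3155*a+.005*low)):
    print(nm,X,proj(sc,X),proj(t,X))
for q in(sc,t):
  print([(np.round(x['centre'],3),x['confidence']) for x in env.landmark_of('drift_yellow_nose',q)[:2]],[(np.round(x['centre'],3),x['confidence']) for x in env.landmark_of('drift_yellow',q)[:1]])
ims=[]
for q,n in((sc,0),(t,1)):
  X=np.array(T['red']['floor'])+.2*a
  u=proj(q,X).astype(int);u=np.clip(u,[75,50],[437,334]);im=cv2.resize(q['pixels'][u[1]-50:u[1]+50,u[0]-75:u[0]+75][:,:,::-1],None,fx=4,fy=4,interpolation=cv2.INTER_CUBIC)
  for d in(.1255,.3155):
    w=(proj(q,np.array(T['red']['floor'])+d*a+.005*low)-u+[75,50])*4;cv2.circle(im,tuple(int(k) for k in w),3,(255,0,255),-1)
  ims.append(cv2.resize(im,None,fx=.75,fy=.75))
cv2.imwrite('pics/c1.png',np.vstack(ims))
```

```text
[0.65596088 0.34078635 0.25585846] [ 0.42086805  0.14318781 -0.37204399  0.36195535 -0.1233882   0.14849264] 0.020927720052726886 6.775 [-0.26527948 -0.56842563 -1.66994597] 87.95048475265503
nose [0.56826665 0.32057853 0.132183  ] [336.62400545 129.19651382] [111.42897169 215.03134317]
butt [0.66079865 0.34209198 0.296723  ] [372.29346235 104.47318361] [ 76.828705   165.21986705]
[(array([0.572, 0.318, 0.134]), 0.75), (array([ 0.576, -0.114,  0.012]), 0.35)] [(array([0.614, 0.332, 0.214]), 0.66)]
[(array([0.571, 0.319, 0.127]), 0.94)] [(array([0.613, 0.331, 0.212]), 0.9)]
```

View pics/c1.png

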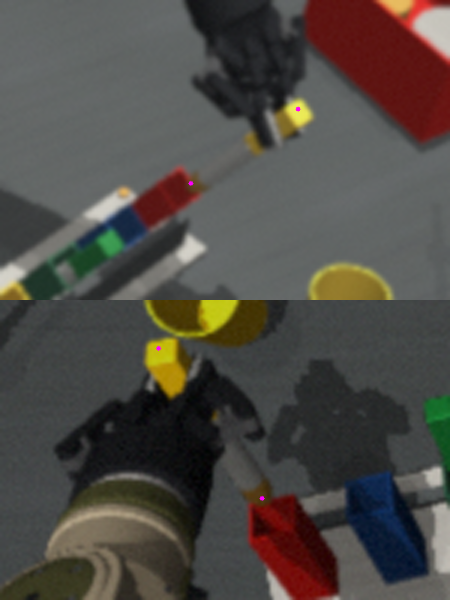

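The crop shows the bar clear of the red tube and straight along the tube axis. Its nose is at (262,498), as predicted. I back off, cross to the yellow tube and come forward.

{"fn": "move_arm", "kwargs": {
  "targets": [
    [[0,0,-50],[0,0,0],1],
    [[0,0,-105],[0,0,0],1],
    [[0,0,-120],[0,0,0],1]
  ]
}}

```text
clock: 7.45
tcp_pos: [0.5786, 0.3233, 0.3484]
orientation: [0.342, -0.107, 0.933, 0.04]
wrist_force: [0.5, 0.9, -1.4]
finger_gap: 0.0206
grip_force: 88.7
```

{"fn": "move_arm", "kwargs": {
  "targets": [
    [[0,-50,0],[0,0,0],1],
    [[0,-110,0],[0,0,0],1],
    [[0,-170,0],[0,0,0],1],
    [[0,-220,0],[0,0,0],1],
    [[0,-240,0],[0,0,0],1]
  ]
}}

```text
clock: 8.07
tcp_pos: [0.6338, 0.0859, 0.3427]
orientation: [0.339, -0.105, 0.934, 0.038]
wrist_force: [-0.7, 0.0, -2.0]
finger_gap: 0.0206
grip_force: 88.8
```

{"fn": "move_arm", "kwargs": {
  "targets": [
    [[2,0,50],[0,0,0],1],
    [[2,0,100],[0,0,0],1],
    [[2,0,115],[0,0,0],1],
    [[2,0,115],[0,0,0],1],
    [[2,0,115],[0,0,0],1]
  ]
}}

```text
clock: 8.7
tcp_pos: [0.7043, 0.1056, 0.257]
orientation: [0.341, -0.107, 0.933, 0.039]
wrist_force: [0.1, -0.6, -0.4]
finger_gap: 0.0203
grip_force: 88.7
```

```bash
cat >> y.py <<'E'
def chk(c,tube,fn=None,cap=.0):
    p,r,s=cur();print(p,s['joint_pos'].round(2),s['finger_gap'],s['clock'],s['wrist_force'].round(1),s['grip_force'])
    m=np.array(T[tube]['mouth']);ns=[];og=[];ps=[]
    row=np.array([-np.sin(yaw),np.cos(yaw),0])
    for cam in('scene','top'):
        q=shot(cam);ps.append(q)
        for n,l in(('drift_%s_nose',ns),('drift_%s',og)):
            for x in env.landmark_of(n%c,q)[:2]:
                d=np.array(x['centre'])-m
                print(n%c,cam,round(x['confidence'],2),np.round(x['centre'],3),'low,row,axial mm',np.round([d@low*1e3,d@row*1e3,d@a*1e3],1))
    if fn:
        ims=[]
        for q in ps:
            u=np.clip(proj(q,m+.03*a).astype(int),[75,50],[437,334]);im=cv2.resize(q['pixels'][u[1]-50:u[1]+50,u[0]-75:u[0]+75][:,:,::-1],None,fx=4,fy=4,interpolation=cv2.INTER_CUBIC)
            for d in(0,.03,.2): cv2.circle(im,tuple(int(k) for k in (proj(q,m+d*a)-u+[75,50])*4),3,(255,0,255),-1)
            ims.append(cv2.resize(im,None,fx=.75,fy=.75))
        cv2.imwrite('pics/'+fn,np.vstack(ims))
E
python3 -c "
from y import *
chk('yellow','yellow','c2.png')"
```

```text
[0.70427529 0.10555459 0.25697723] [-0.04  0.08 -0.44  0.37  0.17 -0.2 ] 0.020328152481499676 8.7 [ 0.1 -0.6 -0.4] 88.67923378944397
drift_yellow_nose scene 0.7 [0.617 0.083 0.135] low,row,axial mm [-2.3 -2.5 19.8]
drift_yellow scene 0.62 [0.662 0.092 0.219] low,row,axial mm [ -4.4  -3.5 115.1]
drift_yellow scene 0.53 [0.557 0.072 0.022] low,row,axial mm [   1.9    0.5 -109. ]
drift_yellow top 0.7 [0.665 0.097 0.216] low,row,axial mm [  0.9   0.7 115.2]
```

View pics/c2.png

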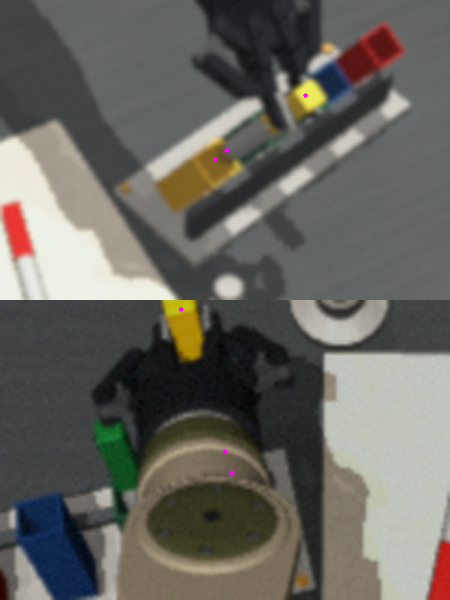

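The bar sits over the yellow tube within about 3 mm, with its nose about 20 mm above the mouth, at (226,150) in the crop. I insert it now.

{"fn": "move_arm", "kwargs": {
  "targets": [
    [[19,0,7],[0,0,0],1],
    [[38,0,14],[0,0,0],1],
    [[56,0,20],[0,0,0],1]
  ]
}}

```text
clock: 9.38
tcp_pos: [0.6744, 0.0986, 0.204]
orientation: [0.34, -0.107, 0.933, 0.039]
wrist_force: [-0.6, -0.4, -2.4]
finger_gap: 0.0207
grip_force: 88.8
```

{"fn": "move_arm", "kwargs": {
  "targets": [
    [[16,0,6],[0,0,0],1],
    [[32,0,12],[0,0,0],1],
    [[47,0,17],[0,0,0],1],
    [[47,0,17],[0,0,0],1]
  ]
}}

```text
clock: 9.88
tcp_pos: [0.6489, 0.093, 0.1594]
orientation: [0.338, -0.107, 0.934, 0.039]
wrist_force: [-0.4, 0.9, -2.7]
finger_gap: 0.0206
grip_force: 88.8
```

```bash
python3 -c "
from y import *
chk('yellow','yellow')"
```

```text
[0.64888688 0.09298334 0.15941499] [-0.07  0.08 -0.71  0.11  0.19 -0.23] 0.020588213505926684 9.875 [-0.4  0.9 -2.7] 88.77760648727417
drift_yellow_nose scene 0.17 [0.538 0.148 0.028] low,row,axial mm [  -2.9   79.4 -103.8]
drift_yellow scene 0.57 [0.61  0.084 0.118] low,row,axial mm [0.9 0.5 1.4]
drift_yellow top 0.49 [0.613 0.085 0.12 ] low,row,axial mm [2.7 0.8 5.5]
```

{"fn": "move_arm", "kwargs": {
  "targets": [
    [[5,0,2],[0,0,0],1],
    [[9,0,3.5],[0,0,0],1],
    [[11,0,4],[0,0,0],1]
  ]
}}

```text
clock: 10.55
tcp_pos: [0.6441, 0.0917, 0.1498]
orientation: [0.339, -0.107, 0.934, 0.039]
wrist_force: [0.1, 0.4, -1.0]
finger_gap: 0.0206
grip_force: 88.8
```

{"fn": "move_arm", "kwargs": {
  "targets": [
    [[0,0,0],[0,0,0],-0.3],
    [[0,0,0],[0,0,0],-0.3],
    [[0,0,0],[0,0,0],-0.3],
    [[0,0,-30],[0,0,0],-0.3],
    [[0,0,-80],[0,0,0],-0.3]
  ]
}}

```text
clock: 11.18
tcp_pos: [0.5938, 0.0801, 0.2111]
orientation: [0.339, -0.107, 0.934, 0.039]
wrist_force: [-0.2, -0.4, 0.8]
finger_gap: 0.0554
grip_force: 0.0
```

{"fn": "move_arm", "kwargs": {
  "targets": [
    [[0,0,-60],[0,0,0],-0.3],
    [[0,0,-120],[0,0,0],-0.3],
    [[0,0,-120],[0,0,0],-0.3]
  ]
}}

```text
clock: 11.55
tcp_pos: [0.52, 0.0619, 0.3103]
orientation: [0.344, -0.107, 0.932, 0.038]
wrist_force: [0.4, 0.6, 1.0]
finger_gap: 0.0556
grip_force: 0.0
```

```bash
cat >> y.py <<'E'
def bar(c):
    "lying bar pose"
    o=[];n=[]
    for k in range(1):
      for cam in('scene','top'):
        q=shot(cam)
        for nm,l in(('drift_%s',o),('drift_%s_nose',n)):
            x=env.landmark_of(nm%c,q)
            if x: l.append(np.array(x[0]['centre']))
        m=env.regions_of('drift_%s'%c,q)
        if m:
            v,u=np.nonzero(m[0]['mask']);pts=[]
            for uv in zip(u,v):
                C,d=ray(q,uv);pts.append(C+d*(.014-C[2])/d[2])
            pts=np.array(pts)[:,:2];cen,siz,ang=cv2.minAreaRect((pts*1000).astype(np.float32))
            w,V=np.linalg.eigh(np.cov(pts.T));ax=V[:,1]*np.sign(V[0,1])
            print(cam,'mask centre',np.round(cen,1),'size',np.round(siz,1),'yaw',round(float(np.arctan2(ax[1],ax[0])),4))
    print('orig',np.round(o,4).tolist(),'nose',np.round(n,4).tolist())
E
python3 -c "
from y import *
chk('yellow','yellow','c3.png')
bar('red')"
```

```text
[0.52002487 0.06193752 0.31030784] [-0.19 -0.34 -0.65  0.59  0.26 -0.33] 0.055613885858142836 11.55 [0.4 0.6 1. ] 0.0
drift_yellow_nose scene 0.15 [0.558 0.071 0.024] low,row,axial mm [   1.5   -0.9 -106. ]
drift_yellow scene 0.65 [0.607 0.08  0.104] low,row,axial mm [  5.   -3.6 -12.5]
drift_yellow top 0.83 [0.609 0.085 0.104] low,row,axial mm [  7.1   1.  -10.4]
scene mask centre [ 580.4 -113.9] size [ 20.7 196. ] yaw -0.2089
top mask centre [ 580.5 -109.1] size [ 23.9 188.6] yaw -0.2074
orig [[0.5743, -0.1109, 0.0101], [0.5799, -0.1153, 0.0125]] nose [[0.6704, -0.1298, 0.0124], [0.6763, -0.1278, 0.0112]]
```

View pics/c3.png

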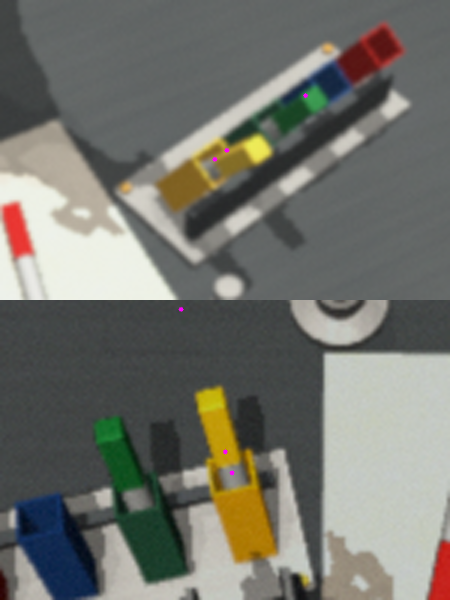

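The crop shows the yellow bar seated in the yellow tube, with its butt at (210,400). Its origin measures about 11 mm below the mouth, against 10 mm expected. Next is red.

```bash
cat > pk.py <<'E'
from y import *
def pick(ox,oy,byaw,tilt,flip):
    Q=frame(byaw,np.radians(tilt),flip);z=Q.apply([0,0,1]);u=np.array([np.cos(byaw),np.sin(byaw),0])
    G=np.array([ox,oy,.007])-.057*u
    return G,Q,z
E
python3 -c "
from pk import *
G,Q,z=pick(.580,-.1115,-.205,20,1)
plan([('pre',G-.12*z,Q),('grasp',G,Q),('lift',G+[0,0,.15],Q)])"
```

```text
pre [171.3, -142.2, 96.2] [1.25, 1.965, 2.162] rows 3.9 -> [0.484, -0.092, 0.12]
grasp [0.0, -0.0, 120.0] [0.0, 0.0, 0.0] rows 1.9 -> [0.524, -0.1, 0.007]
lift [-51.3, -0.0, -141.0] [0.0, 0.0, 0.0] rows 2.4 -> [0.524, -0.1, 0.157]
```

{"fn": "move_arm", "kwargs": {
  "targets": [
    [[171,-142,96],[1.25,1.965,2.162],-0.2],
    [[171,-142,96],[1.25,1.965,2.162],-0.2],
    [[171,-142,96],[1.25,1.965,2.162],-0.2],
    [[171,-142,96],[1.25,1.965,2.162],-0.2],
    [[171,-142,96],[1.25,1.965,2.162],-0.2]
  ]
}}

```text
clock: 12.88
tcp_pos: [0.4813, -0.0921, 0.1164]
orientation: [0.169, 0.103, 0.98, -0.017]
wrist_force: [-1.0, 0.2, -0.4]
finger_gap: 0.0511
grip_force: 0.0
```

```bash
python3 -c "
from pk import *
G,Q,z=pick(.580,-.1115,-.205,20,1)
p,r,s=cur();print(p,s['joint_pos'].round(2),s['finger_gap'],s['clock'])
plan([('grasp',G,Q),('lift',G+[0,0,.15],Q)])"
```

```text
[ 0.48127641 -0.0921426   0.11643948] [-0.39 -0.03 -0.73  0.54  0.06 -0.17] 0.05112422352284113 12.875
grasp [-4.3, 1.2, 117.7] [-0.001, -0.039, -0.021] rows 1.9 -> [0.524, -0.1, 0.007]
lift [-51.3, -0.0, -141.0] [0.0, 0.0, 0.0] rows 2.4 -> [0.524, -0.1, 0.157]
```

{"fn": "move_arm", "kwargs": {
  "targets": [
    [[0,0,50],[0,0,0],-0.2],
    [[0,0,85],[0,0,0],-0.2],
    [[0,0,95],[0,0,0],-0.2],
    [[0,0,95],[0,0,0],-0.2]
  ]
}}

```text
clock: 13.38
tcp_pos: [0.5164, -0.0977, 0.0316]
orientation: [0.173, 0.101, 0.98, -0.018]
wrist_force: [0.4, -0.7, 1.1]
finger_gap: 0.0517
grip_force: 0.0
```

```bash
python3 -c "
from pk import *
G,Q,z=pick(.580,-.1115,-.205,20,1)
p,r,s=cur();print(p,s['joint_pos'].round(2),s['finger_gap'],s['clock'])
plan([('grasp',G,Q),('lift',G+[0,0,.15],Q)])"
```

```text
[ 0.51640683 -0.09772164  0.03163995] [-0.37  0.16 -0.78  0.28  0.06 -0.16] 0.05165944479716263 13.375
grasp [0.9, -0.6, 25.9] [0.002, 0.004, 0.003] rows 0.4 -> [0.524, -0.1, 0.007]
lift [-51.3, -0.0, -141.0] [0.0, 0.0, 0.0] rows 2.4 -> [0.524, -0.1, 0.157]
```

{"fn": "move_arm", "kwargs": {
  "targets": [
    [[1,0,18],[0,0,0],-0.2],
    [[1,0,25],[0,0,0],-0.2],
    [[1,0,25],[0,0,0],-0.2]
  ]
}}

```text
clock: 13.75
tcp_pos: [0.5238, -0.0996, 0.0081]
orientation: [0.173, 0.101, 0.98, -0.018]
wrist_force: [0.3, -0.1, 0.3]
finger_gap: 0.051
grip_force: 0.0
```

{"fn": "move_arm", "kwargs": {
  "targets": [
    [[0,0,0],[0,0,0],1],
    [[0,0,0],[0,0,0],1],
    [[0,0,0],[0,0,0],1],
    [[0,0,0],[0,0,0],1]
  ],
  "squeeze": 100
}}

```text
clock: 14.25
tcp_pos: [0.5238, -0.0997, 0.0085]
orientation: [0.174, 0.101, 0.979, -0.018]
wrist_force: [-3.9, 1.5, 8.0]
finger_gap: 0.0194
grip_force: 98.0
```

{"fn": "move_arm", "kwargs": {
  "targets": [
    [[-7,0,-19],[0,0,0],1],
    [[-21,0,-56],[0,0,0],1],
    [[-38,0,-104],[0,0,0],1],
    [[-55,0,-150],[0,0,0],1],
    [[-72,0,-197],[0,0,0],1]
  ]
}}

```text
clock: 14.88
tcp_pos: [0.5226, -0.0993, 0.2184]
orientation: [0.172, 0.101, 0.98, -0.018]
wrist_force: [1.4, 0.2, -2.3]
finger_gap: 0.0195
grip_force: 98.3
```

```bash
python3 -c "
from pk import *
G=np.array([.524,-.10,.007])
p,r,s=cur();print(p,s['joint_pos'].round(2),s['finger_gap'],s['grip_force'],s['wrist_force'].round(1),s['clock'])
Q=frame(yaw,np.radians(40),0);z=Q.apply([0,0,1])
H=np.array(T['red']['mouth'])+.174*a+.010*z   # nose 20 above mouth
print('H',H)
plan([('H',H,Q)])
for cam in('scene','top'):
  q=shot(cam)
  for n in('drift_red','drift_red_nose'):
    print(n,[(np.round(x['centre'],3),round(x['confidence'],2),np.round(r.inv().apply(x['centre']-p)*1000,1)) for x in env.landmark_of(n,q)[:1]])
"
```

```text
[ 0.52256473 -0.09930024  0.21841635] [-0.37 -0.04 -0.47  0.8   0.06 -0.16] 0.019473286054763728 98.28787922859192 [ 1.4  0.2 -2.3] 14.875
H [0.64506614 0.33843421 0.25995356]
H [-43.0, 453.5, -28.5] [-2.74, 1.735, 15.517] rows 14.8 -> [0.645, 0.338, 0.26]
drift_red [(array([ 0.577, -0.112,  0.222]), 0.74, array([-53.5,  -1.4,  16.1]))]
drift_red_nose [(array([ 0.67 , -0.129,  0.221]), 0.83, array([-142.4,    1.4,   48.7]))]
drift_red [(array([ 0.579, -0.121,  0.22 ]), 0.96, array([-57. ,  -9.5,  19. ]))]
drift_red_nose [(array([ 0.679, -0.129,  0.222]), 0.6, array([-150.5,    3.1,   50.6]))]
```

```bash
cat >> pk.py <<'E'
from scipy.spatial.transform import Slerp
def carry(nt,tube,Qf,psi_mid,mid,k1=2,k2=2,back=.12,h=.02):
    """waypoints: mid pose (tool down), retreat pose in front of tube, pre-insert pose. nt: nose in tool frame"""
    p,r,_=cur();z=Qf.apply([0,0,1])
    H=np.array(T[tube]['mouth'])+h*a-Qf.apply(nt)
    Qm=frame(psi_mid,0,0);W2=H-back*z;st=[]
    for (pa,qa,pb,qb,k) in((p,r,np.array(mid),Qm,k1),(np.array(mid),Qm,W2,Qf,k2)):
        S=Slerp([0,1],R.concatenate([qa,qb]))
        st+=[('c',pa+(pb-pa)*i/k,S(i/k)) for i in range(1,k+1)]
    plan(st+[('H',H,Qf)])
def nose_t(u,d=.152,up=.0035):
    _,r,_=cur();return r.inv().apply(np.array(u)*d+[0,0,up])
E
python3 -c "
from pk import *
u=np.array([np.cos(-.205),np.sin(-.205),0])
nt=nose_t(u);print(nt);np.save('nt.npy',nt)
carry(nt,'red',frame(yaw,np.radians(40),0),2.94+1.79,[.48,-.02,.36])
"
```

```text
[-1.44171516e-01  4.36538178e-05  4.82785891e-02]
c [2.4, 34.5, -77.9] [-0.887, 0.711, -5.081] rows 4.9 -> [0.501, -0.06, 0.288]
c [-21.9, 37.7, -73.2] [-0.887, 0.711, -5.081] rows 4.9 -> [0.48, -0.02, 0.36]
c [-169.3, -46.0, 2.1] [1.773, 1.434, -4.871] rows 5.0 -> [0.523, 0.15, 0.358]
c [-76.3, -157.9, 3.0] [1.773, 1.434, -4.871] rows 5.0 -> [0.566, 0.32, 0.356]
H [-0.0, 0.0, 120.0] [-0.0, 0.0, 0.0] rows 1.9 -> [0.641, 0.338, 0.264]
```

{"fn": "move_arm", "kwargs": {
  "targets": [
    [[2,34,-78],[-0.887,0.711,-5.081],1],
    [[2,34,-78],[-0.887,0.711,-5.081],1],
    [[2,34,-78],[-0.887,0.711,-5.081],1],
    [[2,34,-78],[-0.887,0.711,-5.081],1],
    [[2,34,-78],[-0.887,0.711,-5.081],1]
  ]
}}

```text
clock: 15.8
tcp_pos: [0.5016, -0.0604, 0.2873]
orientation: [0.094, -0.343, 0.934, -0.01]
wrist_force: [-0.7, 0.2, -1.0]
finger_gap: 0.0197
grip_force: 98.7
```

{"fn": "move_arm", "kwargs": {
  "targets": [
    [[-22,38,-73],[-0.887,0.711,-5.081],1],
    [[-22,38,-73],[-0.887,0.711,-5.081],1],
    [[-22,38,-73],[-0.887,0.711,-5.081],1],
    [[-22,38,-73],[-0.887,0.711,-5.081],1],
    [[-22,38,-73],[-0.887,0.711,-5.081],1]
  ]
}}

```text
clock: 16.42
tcp_pos: [0.4809, -0.0206, 0.3596]
orientation: [0.001, 0.715, -0.699, -0.0]
wrist_force: [0.6, -0.9, -2.5]
finger_gap: 0.0197
grip_force: 98.9
```

{"fn": "move_arm", "kwargs": {
  "targets": [
    [[-169,-46,2],[1.773,1.434,-4.871],1],
    [[-169,-46,2],[1.773,1.434,-4.871],1],
    [[-169,-46,2],[1.773,1.434,-4.871],1],
    [[-169,-46,2],[1.773,1.434,-4.871],1],
    [[-169,-46,2],[1.773,1.434,-4.871],1]
  ]
}}

```text
clock: 17.05
tcp_pos: [0.5234, 0.1504, 0.3566]
orientation: [-0.021, 0.924, -0.329, 0.191]
wrist_force: [0.1, -0.3, -1.4]
finger_gap: 0.0193
grip_force: 98.8
```

```bash
python3 -c "
from pk import *
p,r,s=cur();print(p,s['joint_pos'].round(2),s['finger_gap'],s['grip_force'],s['wrist_force'].round(1),s['clock'])
nt=np.load('nt.npy');Q=frame(yaw,np.radians(40),0);H=np.array(T['red']['mouth'])+.02*a-Q.apply(nt)
plan([('W2',H-.12*Q.apply([0,0,1]),Q),('H',H,Q)])
"
```

```text
[0.52342502 0.15041471 0.35662745] [ 0.23 -0.04 -0.13  1.12 -0.17 -2.26] 0.019296290986752593 98.82648468017578 [ 0.1 -0.3 -1.4] 17.05
W2 [-74.7, -158.2, 1.5] [1.772, 1.435, -4.824] rows 5.0 -> [0.566, 0.32, 0.356]
H [-0.0, -0.0, 120.0] [0.0, 0.0, 0.0] rows 1.9 -> [0.641, 0.338, 0.264]
```

{"fn": "move_arm", "kwargs": {
  "targets": [
    [[-76,-158,2],[1.773,1.434,-4.85],1],
    [[-76,-158,2],[1.773,1.434,-4.85],1],
    [[-76,-158,2],[1.773,1.434,-4.85],1],
    [[-76,-158,2],[1.773,1.434,-4.85],1],
    [[-76,-158,2],[1.773,1.434,-4.85],1]
  ]
}}

```text
clock: 17.68
tcp_pos: [0.5658, 0.32, 0.3542]
orientation: [-0.038, 0.934, 0.109, 0.339]
wrist_force: [0.7, 0.4, -2.8]
finger_gap: 0.0194
grip_force: 99.3
```

{"fn": "move_arm", "kwargs": {
  "targets": [
    [[0,0,50],[0,0,0],1],
    [[0,0,100],[0,0,0],1],
    [[0,0,120],[0,0,0],1],
    [[0,0,120],[0,0,0],1],
    [[0,0,120],[0,0,0],1]
  ]
}}

```text
clock: 18.3
tcp_pos: [0.6427, 0.3366, 0.268]
orientation: [-0.039, 0.933, 0.105, 0.342]
wrist_force: [0.6, -0.4, -1.1]
finger_gap: 0.0192
grip_force: 99.3
```

```bash
python3 -c "
from pk import *
nt=np.load('nt.npy');Q=frame(yaw,np.radians(40),0);H=np.array(T['red']['mouth'])+.02*a-Q.apply(nt)
plan([('H',H,Q)])
chk('red','red','c4.png')
"
```

```text
H [-3.6, -1.3, 2.3] [0.013, -0.023, -0.018] rows 0.1 -> [0.641, 0.338, 0.264]
[0.64267635 0.33660713 0.26798326] [ 0.43  0.11 -0.38  0.39 -0.13 -2.99] 0.019235185642484824 18.3 [ 0.6 -0.4 -1.1] 99.2689311504364
drift_red_nose scene 0.86 [0.567 0.322 0.138] low,row,axial mm [ 1.6  1.5 25.1]
drift_red scene 0.51 [0.61  0.328 0.221] low,row,axial mm [ -2.4  -2.5 118.6]
drift_red_nose top 0.8 [0.57  0.322 0.141] low,row,axial mm [ 2.4  1.3 29.3]
drift_red_nose top 0.27 [ 0.594 -0.376  0.013] low,row,axial mm [ -50.3 -683.9 -149.4]
drift_red top 0.76 [0.615 0.325 0.222] low,row,axial mm [  0.4  -5.9 121.5]
drift_red top 0.37 [ 0.779 -0.007 -0.001] low,row,axial mm [ 184.6 -367.   -29.2]
```

View pics/c4.png

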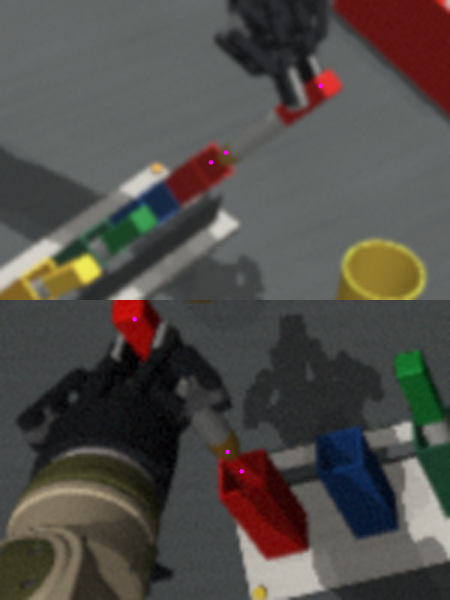

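The crop shows the red nose over the red mouth at (228,452), within about 2 mm sideways. I insert it.

{"fn": "move_arm", "kwargs": {
  "targets": [
    [[-19,0,7],[0,0,0],1],
    [[-38,0,14],[0,0,0],1],
    [[-56,0,20],[0,0,0],1],
    [[-75,0,27],[0,0,0],1]
  ]
}}

```text
clock: 19.1
tcp_pos: [0.6036, 0.3276, 0.1983]
orientation: [-0.039, 0.933, 0.105, 0.342]
wrist_force: [1.1, 0.0, -2.3]
finger_gap: 0.0193
grip_force: 99.4
```

{"fn": "move_arm", "kwargs": {
  "targets": [
    [[-14,0,5],[0,0,0],1],
    [[-28,0,10],[0,0,0],1],
    [[-38,0,14],[0,0,0],1],
    [[-43,0,15.5],[0,0,0],1],
    [[-43,0,15.5],[0,0,0],1]
  ]
}}

```text
clock: 19.73
tcp_pos: [0.5815, 0.3224, 0.1581]
orientation: [-0.038, 0.933, 0.105, 0.341]
wrist_force: [0.6, -0.2, -2.8]
finger_gap: 0.0191
grip_force: 99.4
```

```bash
python3 -c "
from y import *
chk('red','red')
bar('blue')"
```

```text
[0.58146933 0.32240471 0.15810717] [ 0.45  0.11 -0.68  0.09 -0.15 -2.97] 0.019083259172231956 19.725 [ 0.6 -0.2 -2.8] 99.35490489006042
drift_red scene 0.43 [0.549 0.313 0.112] low,row,axial mm [-2.9 -2.5 -7.5]
drift_red_nose top 0.44 [ 0.47  -0.234  0.003] low,row,axial mm [-122.2 -517.7 -201.9]
drift_red top 0.75 [0.55  0.309 0.11 ] low,row,axial mm [-0.8 -6.9 -9.1]
scene mask centre [ 594.2 -378.7] size [198.3  28.8] yaw 0.3757
top mask centre [ 589.8 -375.5] size [185.3  29.3] yaw 0.3736
orig [[0.5955, -0.3816, 0.0127], [0.5909, -0.3752, 0.0122]] nose [[0.6771, -0.3418, 0.0063], [0.6819, -0.3411, 0.013]]
```

{"fn": "move_arm", "kwargs": {
  "targets": [
    [[0,0,0],[0,0,0],-0.3],
    [[0,0,0],[0,0,0],-0.3],
    [[0,0,0],[0,0,0],-0.3],
    [[0,0,-30],[0,0,0],-0.3],
    [[0,0,-80],[0,0,0],-0.3]
  ]
}}

```text
clock: 21.05
tcp_pos: [0.5305, 0.3103, 0.2184]
orientation: [-0.038, 0.934, 0.105, 0.34]
wrist_force: [0.1, 0.2, 0.7]
finger_gap: 0.0555
grip_force: 0.0
```

{"fn": "move_arm", "kwargs": {
  "targets": [
    [[0,0,-60],[0,0,0],-0.3],
    [[0,0,-120],[0,0,0],-0.3],
    [[0,0,-120],[0,0,0],-0.3]
  ]
}}

```text
clock: 21.42
tcp_pos: [0.4558, 0.2947, 0.3178]
orientation: [-0.041, 0.932, 0.105, 0.346]
wrist_force: [0.5, 0.2, 0.3]
finger_gap: 0.0553
grip_force: 0.0
```

```bash
python3 -c "
from pk import *
chk('red','red')
bar('blue')
G,Q,z=pick(.592,-.3775,.378,20,0)
Qm=frame(-2.2,0,0)
plan([('via',np.array([.42,.0,.32]),frame(-1.0,0,0)),('pre',G-.15*z,Q),('grasp',G,Q)])
"
```

```text
[0.45584521 0.29473942 0.31779814] [ 0.54 -0.27 -0.6   0.56 -0.2  -2.9 ] 0.05528693989073347 21.425 [0.5 0.2 0.3] 0.0
drift_red scene 0.69 [0.554 0.309 0.105] low,row,axial mm [  4.3  -8.4 -11.2]
drift_red top 0.92 [0.557 0.312 0.11 ] low,row,axial mm [ 4.7 -6.  -5.7]
scene mask centre [518.1 240.9] size [28.1 87.3] yaw -1.3209
top mask centre [ 589.4 -373.3] size [191.2  29.3] yaw 0.3829
orig [[0.5929, -0.3785, 0.0118], [0.5923, -0.3741, 0.0098]] nose [[0.6806, -0.3432, 0.0053], [0.609, 0.0804, 0.1195]]
via [-70.7, 278.4, -71.6] [-2.452, -3.493, 6.71] rows 7.4 -> [0.42, 0.0, 0.32]
pre [389.8, 165.5, 172.0] [1.377, 1.672, -7.81] rows 7.6 -> [0.491, -0.417, 0.148]
grasp [0.0, 0.0, 150.0] [0.0, 0.0, 0.0] rows 2.4 -> [0.539, -0.399, 0.007]
```

```bash
python3 -c "
from pk import *
G,Q,z=pick(.592,-.3765,.378,20,0)
P=[(.42,.22,.33),(.42,.12,.33),(.42,0,.33),(.43,-.12,.30),(.45,-.24,.27),(.47,-.34,.22)]
plan([('k',np.array(p),frame(.228-.876*(i+1),0,0)) for i,p in enumerate(P)]+[('pre',G-.12*z,Q)])
"
```

```text
k [-26.9, 63.9, -47.7] [-1.749, -3.753, 4.786] rows 5.9 -> [0.42, 0.22, 0.33]
k [60.4, 79.7, 0.0] [0.0, 0.0, 5.019] rows 4.7 -> [0.42, 0.12, 0.33]
k [119.9, 5.6, 0.0] [-0.0, -0.0, 5.019] rows 4.7 -> [0.42, 0.0, 0.33]
k [73.7, -95.2, 30.0] [0.0, 0.0, 5.019] rows 4.7 -> [0.43, -0.12, 0.3]
k [-35.9, -116.2, 30.0] [0.0, 0.0, 5.019] rows 4.7 -> [0.45, -0.24, 0.27]
k [-95.3, -36.2, 50.0] [0.0, 0.0, 5.019] rows 4.7 -> [0.47, -0.34, 0.22]
pre [-59.5, 51.9, 100.2] [-0.877, 1.87, 4.973] rows 5.0 -> [0.501, -0.413, 0.12]
```

{"fn": "move_arm", "kwargs": {
  "targets": [
    [[-27,64,-48],[-1.4,-3.0,3.83],-0.2],
    [[-27,64,-48],[-1.4,-3.0,3.83],-0.2],
    [[-27,64,-48],[-1.4,-3.0,3.83],-0.2],
    [[-27,64,-48],[-1.4,-3.0,3.83],-0.2],
    [[-27,64,-48],[-1.4,-3.0,3.83],-0.2]
  ]
}}

```text
clock: 22.75
tcp_pos: [0.4205, 0.2201, 0.3308]
orientation: [-0.008, 0.968, -0.239, 0.071]
wrist_force: [-0.0, -0.0, -0.5]
finger_gap: 0.0509
grip_force: 0.0
```

```bash
python3 -c "
from pk import *
print(cur()[2]['joint_pos'].round(2))
G,Q,z=pick(.592,-.3765,.378,20,0)
P=[(.42,.12,.33),(.42,0,.33),(.43,-.12,.30),(.45,-.24,.27),(.47,-.34,.22)]
plan([('k',np.array(p),frame(.228-.876*(i+2),0,0)) for i,p in enumerate(P)]+[('pre',G-.12*z,Q)])
"
```

```text
[ 0.36  0.   -0.09  1.35 -0.07 -2.31]
k [46.0, 88.9, 2.5] [-0.659, -0.548, 5.944] rows 5.6 -> [0.42, 0.12, 0.33]
k [119.9, 5.6, 0.0] [-0.0, -0.0, 5.019] rows 4.7 -> [0.42, 0.0, 0.33]
k [73.7, -95.2, 30.0] [0.0, 0.0, 5.019] rows 4.7 -> [0.43, -0.12, 0.3]
k [-35.9, -116.2, 30.0] [0.0, 0.0, 5.019] rows 4.7 -> [0.45, -0.24, 0.27]
k [-95.3, -36.2, 50.0] [0.0, 0.0, 5.019] rows 4.7 -> [0.47, -0.34, 0.22]
pre [-59.5, 51.9, 100.2] [-0.877, 1.87, 4.973] rows 5.0 -> [0.501, -0.413, 0.12]
```

{"fn": "move_arm", "kwargs": {
  "targets": [
    [[46,89,2],[-0.65,-0.54,5.2],-0.2],
    [[46,89,2],[-0.65,-0.54,5.2],-0.2],
    [[46,89,2],[-0.65,-0.54,5.2],-0.2],
    [[46,89,2],[-0.65,-0.54,5.2],-0.2],
    [[46,89,2],[-0.65,-0.54,5.2],-0.2]
  ]
}}

```text
clock: 23.38
tcp_pos: [0.4199, 0.1195, 0.3302]
orientation: [0.003, 0.766, -0.643, 0.004]
wrist_force: [-0.3, -0.6, 0.1]
finger_gap: 0.051
grip_force: 0.0
```

{"fn": "move_arm", "kwargs": {
  "targets": [
    [[120,-9,0],[0,0,5.2],-0.2],
    [[120,-9,0],[0,0,5.2],-0.2],
    [[120,-9,0],[0,0,5.2],-0.2],
    [[120,-9,0],[0,0,5.2],-0.2],
    [[120,-9,0],[0,0,5.2],-0.2]
  ]
}}

```text
clock: 24.0
tcp_pos: [0.4502, 0.0027, 0.3314]
orientation: [-0.001, -0.406, 0.914, -0.005]
wrist_force: [0.1, -0.5, -0.5]
finger_gap: 0.0513
grip_force: 0.0
```

{"fn": "move_arm", "kwargs": {
  "targets": [
    [[80,-90,30],[0,0,5.2],-0.2],
    [[80,-90,30],[0,0,5.2],-0.2],
    [[80,-90,30],[0,0,5.2],-0.2],
    [[80,-90,30],[0,0,5.2],-0.2],
    [[80,-90,30],[0,0,5.2],-0.2]
  ]
}}

```text
clock: 24.62
tcp_pos: [0.4641, -0.1172, 0.3025]
orientation: [0.001, 0.035, 0.999, -0.005]
wrist_force: [0.0, -0.1, -0.5]
finger_gap: 0.0515
grip_force: 0.0
```

{"fn": "move_arm", "kwargs": {
  "targets": [
    [[-30,-118,30],[0,0,5.1],-0.2],
    [[-30,-118,30],[0,0,5.1],-0.2],
    [[-30,-118,30],[0,0,5.1],-0.2],
    [[-30,-118,30],[0,0,5.1],-0.2],
    [[-30,-118,30],[0,0,5.1],-0.2]
  ]
}}

```text
clock: 25.25
tcp_pos: [0.4865, -0.2372, 0.2736]
orientation: [0.003, 0.462, 0.887, -0.004]
wrist_force: [0.6, -0.4, 0.0]
finger_gap: 0.0511
grip_force: 0.0
```

```bash
python3 -c "
from pk import *
p,r,s=cur();print(p,s['joint_pos'].round(2),s['clock'])
G,Q,z=pick(.592,-.3765,.378,20,0)
plan([('k',np.array((.47,-.34,.22)),frame(.228-.876*6,0,0))]+[('pre',G-.12*z,Q)])
"
```

```text
[ 0.48647136 -0.23723121  0.27355089] [-0.6   0.23  0.04  1.37 -0.01  0.36] 25.25
k [-74.2, -72.2, 54.6] [0.001, 0.06, 5.308] rows 5.0 -> [0.47, -0.34, 0.22]
pre [-59.5, 51.9, 100.2] [-0.877, 1.87, 4.973] rows 5.0 -> [0.501, -0.413, 0.12]
```

{"fn": "move_arm", "kwargs": {
  "targets": [
    [[-74,-72,54],[0,0.06,5.3],-0.2],
    [[-74,-72,54],[0,0.06,5.3],-0.2],
    [[-74,-72,54],[0,0.06,5.3],-0.2],
    [[-74,-72,54],[0,0.06,5.3],-0.2],
    [[-74,-72,54],[0,0.06,5.3],-0.2]
  ]
}}

```text
clock: 25.88
tcp_pos: [0.4705, -0.3397, 0.2205]
orientation: [-0.0, 0.809, 0.587, 0.0]
wrist_force: [0.7, -1.0, 0.3]
finger_gap: 0.0509
grip_force: 0.0
```

{"fn": "move_arm", "kwargs": {
  "targets": [
    [[-60,52,100],[-0.877,1.87,4.973],-0.2],
    [[-60,52,100],[-0.877,1.87,4.973],-0.2],
    [[-60,52,100],[-0.877,1.87,4.973],-0.2],
    [[-60,52,100],[-0.877,1.87,4.973],-0.2],
    [[-60,52,100],[-0.877,1.87,4.973],-0.2]
  ]
}}

```text
clock: 26.5
tcp_pos: [0.5018, -0.413, 0.1202]
orientation: [-0.034, 0.967, 0.186, 0.171]
wrist_force: [-0.8, -1.0, -0.8]
finger_gap: 0.0513
grip_force: 0.0
```

{"fn": "move_arm", "kwargs": {
  "targets": [
    [[0,0,40],[0,0,0],-0.2],
    [[0,0,75],[0,0,0],-0.2],
    [[0,0,85],[0,0,0],-0.2],
    [[0,0,85],[0,0,0],-0.2]
  ]
}}

```text
clock: 27.0
tcp_pos: [0.5286, -0.401, 0.0406]
orientation: [-0.034, 0.966, 0.19, 0.17]
wrist_force: [-0.2, -0.0, 1.3]
finger_gap: 0.0512
grip_force: 0.0
```

```bash
python3 -c "
from pk import *
p,r,s=cur();print(p,s['joint_pos'].round(2),s['clock'])
G,Q,z=pick(.592,-.3765,.378,20,0)
plan([('grasp',G,Q)])
"
```

```text
[ 0.52861409 -0.4010017   0.04059087] [-0.92  0.51 -0.2   0.77  0.34  1.85] 27.0
grasp [-1.2, 0.7, 35.3] [-0.022, 0.005, 0.051] rows 0.6 -> [0.539, -0.398, 0.007]
```

{"fn": "move_arm", "kwargs": {
  "targets": [
    [[0,0,20],[0,0,0],-0.2],
    [[0,0,33],[0,0,0],-0.2],
    [[0,0,35],[0,0,0],-0.2],
    [[0,0,35],[0,0,0],-0.2]
  ]
}}

```text
clock: 27.5
tcp_pos: [0.5399, -0.3971, 0.0087]
orientation: [-0.033, 0.966, 0.19, 0.17]
wrist_force: [0.5, 0.1, -1.0]
finger_gap: 0.0511
grip_force: 0.0
```

{"fn": "move_arm", "kwargs": {
  "targets": [
    [[0,0,0],[0,0,0],1],
    [[0,0,0],[0,0,0],1],
    [[0,0,0],[0,0,0],1],
    [[0,0,0],[0,0,0],1]
  ],
  "squeeze": 100
}}

```text
clock: 28.0
tcp_pos: [0.54, -0.3976, 0.0092]
orientation: [-0.032, 0.966, 0.189, 0.171]
wrist_force: [-2.8, -0.1, 6.1]
finger_gap: 0.0195
grip_force: 98.9
```

{"fn": "move_arm", "kwargs": {
  "targets": [
    [[7,0,-19],[0,0,0],1],
    [[21,0,-56],[0,0,0],1],
    [[38,0,-104],[0,0,0],1],
    [[55,0,-150],[0,0,0],1],
    [[72,0,-197],[0,0,0],1]
  ]
}}

```text
clock: 28.62
tcp_pos: [0.5394, -0.396, 0.2184]
orientation: [-0.034, 0.967, 0.189, 0.169]
wrist_force: [0.8, -0.4, -2.0]
finger_gap: 0.0194
grip_force: 98.2
```

```bash
python3 -c "
from pk import *
p,r,s=cur();print(p,s['joint_pos'].round(2),s['finger_gap'],s['grip_force'],s['wrist_force'].round(1),s['clock'])
for cam in('scene','top'):
  q=shot(cam)
  for n in('drift_blue','drift_blue_nose'):
    print(n,[(np.round(x['centre'],3),round(x['confidence'],2),np.round(r.inv().apply(x['centre']-p)*1000,1)) for x in env.landmark_of(n,q)[:1]])
byaw=np.arctan2(*r.apply([0,0,1])[[1,0]]);print(byaw)
nt=nose_t([np.cos(byaw),np.sin(byaw),0]);print(nt);np.save('nt.npy',nt)
# psi: .378 -> .228+pi, increasing
carry(nt,'blue',frame(yaw,np.radians(40),1),.378+1.5,[.47,-.05,.36],3,2)
"
```

```text
[ 0.53937132 -0.39598982  0.21843213] [-0.9   0.39  0.08  1.16  0.33  1.87] 0.01943155625823128 98.21022391319275 [ 0.8 -0.4 -2. ] 28.625
drift_blue [(array([0.523, 0.229, 0.023]), 0.56, array([ 140.6, -584.8,  259.8]))]
drift_blue_nose [(array([ 0.677, -0.34 ,  0.214]), 0.87, array([138.5,   0.2,  54.5]))]
drift_blue [(array([ 0.593, -0.376,  0.225]), 0.74, array([56.3,  1.7, 13.7]))]
drift_blue_nose [(array([ 0.677, -0.342,  0.221]), 0.59, array([140.2,   2.5,  47.7]))]
0.3900550738959324
[ 0.14413356 -0.00043786  0.04838984]
c [37.1, -115.5, -37.4] [0.489, -0.539, -2.817] rows 2.7 -> [0.516, -0.28, 0.264]
c [84.8, -88.0, -34.4] [0.489, -0.539, -2.817] rows 2.7 -> [0.493, -0.165, 0.312]
c [113.8, -41.3, -38.3] [0.489, -0.539, -2.817] rows 2.7 -> [0.47, -0.05, 0.36]
c [122.2, 98.5, 2.1] [-1.487, -1.609, -4.086] rows 4.3 -> [0.527, 0.096, 0.358]
c [29.5, 153.5, 14.1] [-1.487, -1.609, -4.086] rows 4.3 -> [0.584, 0.243, 0.356]
H [0.0, 0.0, 120.0] [-0.0, 0.0, 0.0] rows 1.9 -> [0.659, 0.26, 0.264]
```

{"fn": "move_arm", "kwargs": {
  "targets": [
    [[37,-115,-37],[0.489,-0.539,-2.817],1],
    [[37,-115,-37],[0.489,-0.539,-2.817],1],
    [[37,-115,-37],[0.489,-0.539,-2.817],1]
  ]
}}

```text
clock: 29.3
tcp_pos: [0.5162, -0.2779, 0.2656]
orientation: [-0.024, 0.894, 0.431, 0.119]
wrist_force: [1.7, -2.2, -2.8]
finger_gap: 0.0193
grip_force: 98.9
```

{"fn": "move_arm", "kwargs": {
  "targets": [
    [[85,-88,-34],[0.489,-0.539,-2.817],1],
    [[85,-88,-34],[0.489,-0.539,-2.817],1],
    [[85,-88,-34],[0.489,-0.539,-2.817],1]
  ]
}}

```text
clock: 29.68
tcp_pos: [0.4933, -0.1626, 0.3132]
orientation: [-0.011, 0.765, 0.641, 0.061]
wrist_force: [0.3, -1.1, -2.8]
finger_gap: 0.0193
grip_force: 99.1
```

{"fn": "move_arm", "kwargs": {
  "targets": [
    [[114,-41,-38],[0.489,-0.539,-2.817],1],
    [[114,-41,-38],[0.489,-0.539,-2.817],1],
    [[114,-41,-38],[0.489,-0.539,-2.817],1]
  ]
}}

```text
clock: 30.05
tcp_pos: [0.4706, -0.0471, 0.3606]
orientation: [0.002, 0.587, 0.81, -0.0]
wrist_force: [-0.1, -1.0, -2.9]
finger_gap: 0.0196
grip_force: 99.1
```

{"fn": "move_arm", "kwargs": {
  "targets": [
    [[122,98,2],[-1.487,-1.609,-4.086],1],
    [[122,98,2],[-1.487,-1.609,-4.086],1],
    [[122,98,2],[-1.487,-1.609,-4.086],1],
    [[122,98,2],[-1.487,-1.609,-4.086],1],
    [[122,98,2],[-1.487,-1.609,-4.086],1]
  ]
}}

```text
clock: 30.68
tcp_pos: [0.5258, 0.0964, 0.3548]
orientation: [0.185, 0.26, 0.947, 0.02]
wrist_force: [-0.2, -0.1, -2.7]
finger_gap: 0.0193
grip_force: 99.1
```

```bash
python3 -c "
from pk import *
p,r,s=cur();print(p,s['joint_pos'].round(2),s['finger_gap'],s['grip_force'],s['wrist_force'].round(1),s['clock'])
nt=np.load('nt.npy');Q=frame(yaw,np.radians(40),1);H=np.array(T['blue']['mouth'])+.02*a-Q.apply(nt)
plan([('W2',H-.12*Q.apply([0,0,1]),Q),('H',H,Q)])
"
```

```text
[0.52583968 0.09638344 0.35477607] [ 0.08 -0.07 -0.17  1.11 -0.09  0.6 ] 0.019309767814620044 99.07050132751465 [-0.2 -0.1 -2.7] 30.675
W2 [26.6, 154.6, 11.3] [-1.491, -1.616, -4.052] rows 4.3 -> [0.584, 0.243, 0.356]
H [0.0, 0.0, 120.0] [0.0, 0.0, 0.0] rows 1.9 -> [0.659, 0.26, 0.264]
```

{"fn": "move_arm", "kwargs": {
  "targets": [
    [[29,154,14],[-1.487,-1.612,-4.07],1],
    [[29,154,14],[-1.487,-1.612,-4.07],1],
    [[29,154,14],[-1.487,-1.612,-4.07],1],
    [[29,154,14],[-1.487,-1.612,-4.07],1],
    [[29,154,14],[-1.487,-1.612,-4.07],1]
  ]
}}

```text
clock: 31.3
tcp_pos: [0.5829, 0.2417, 0.3506]
orientation: [0.338, -0.108, 0.934, 0.038]
wrist_force: [-0.5, -0.0, -1.4]
finger_gap: 0.0191
grip_force: 99.3
```

{"fn": "move_arm", "kwargs": {
  "targets": [
    [[0,0,50],[0,0,0],1],
    [[0,0,100],[0,0,0],1],
    [[0,0,120],[0,0,0],1],
    [[0,0,120],[0,0,0],1],
    [[0,0,120],[0,0,0],1]
  ]
}}

```text
clock: 31.92
tcp_pos: [0.6608, 0.259, 0.2653]
orientation: [0.342, -0.106, 0.933, 0.038]
wrist_force: [-0.1, -0.1, -1.9]
finger_gap: 0.0197
grip_force: 99.3
```

```bash
python3 -c "
from pk import *
nt=np.load('nt.npy');Q=frame(yaw,np.radians(40),1);H=np.array(T['blue']['mouth'])+.02*a-Q.apply(nt)
plan([('H',H,Q)])
chk('blue','blue','c5.png')
"
```

```text
H [2.0, 1.4, 0.1] [-0.017, 0.02, -0.003] rows 0.0 -> [0.659, 0.26, 0.264]
[0.66079796 0.25901959 0.26527394] [ 0.27  0.07 -0.43  0.37 -0.03  0.04] 0.01972321352822427 31.925 [-0.1 -0.1 -1.9] 99.28853273391724
drift_blue_nose scene 0.67 [0.585 0.242 0.13 ] low,row,axial mm [ 5.1 -0.1 18.3]
drift_blue scene 0.77 [0.632 0.25  0.219] low,row,axial mm [  1.5  -3.1 118.3]
drift_blue_nose top 0.79 [0.588 0.243 0.136] low,row,axial mm [ 4.   0.5 24.8]
drift_blue top 0.68 [0.632 0.256 0.222] low,row,axial mm [  1.3   2.3 121.6]
```

View pics/c5.png

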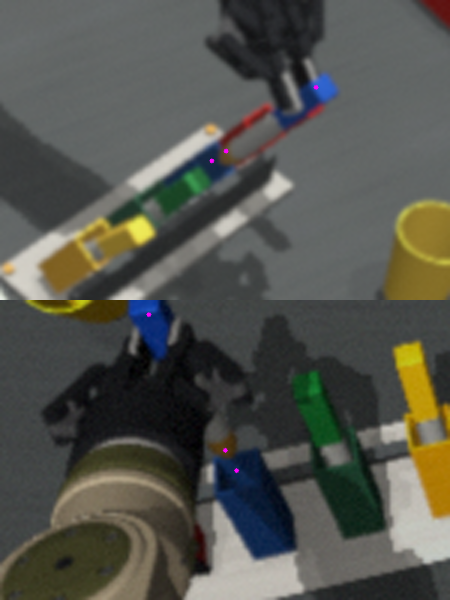

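The crop shows the blue nose over the blue mouth at (225,450), about 3 mm low. I trim 2 mm while inserting.

{"fn": "move_arm", "kwargs": {
  "targets": [
    [[19,0,5],[0,0,0],1],
    [[38,0,12],[0,0,0],1],
    [[56,0,18],[0,0,0],1],
    [[75,0,25],[0,0,0],1]
  ]
}}

```text
clock: 32.72
tcp_pos: [0.6206, 0.2495, 0.1972]
orientation: [0.342, -0.106, 0.933, 0.038]
wrist_force: [0.4, 0.4, -2.1]
finger_gap: 0.0192
grip_force: 99.4
```

{"fn": "move_arm", "kwargs": {
  "targets": [
    [[14,0,5],[0,0,0],1],
    [[28,0,10],[0,0,0],1],
    [[36,0,13],[0,0,0],1],
    [[40,0,14.5],[0,0,0],1],
    [[40,0,14.5],[0,0,0],1]
  ]
}}

```text
clock: 33.35
tcp_pos: [0.6003, 0.2447, 0.1601]
orientation: [0.341, -0.106, 0.933, 0.038]
wrist_force: [0.7, -0.5, -3.0]
finger_gap: 0.0195
grip_force: 99.4
```

{"fn": "move_arm", "kwargs": {
  "targets": [
    [[0,0,0],[0,0,0],-0.3],
    [[0,0,0],[0,0,0],-0.3],
    [[0,0,0],[0,0,0],-0.3],
    [[0,0,0],[0,0,0],-0.3],
    [[0,0,-30],[0,0,0],-0.3]
  ]
}}

```text
clock: 33.98
tcp_pos: [0.5807, 0.24, 0.181]
orientation: [0.34, -0.106, 0.934, 0.037]
wrist_force: [-0.3, 0.2, 0.5]
finger_gap: 0.0551
grip_force: 0.0
```

{"fn": "move_arm", "kwargs": {
  "targets": [
    [[0,0,-55],[0,0,0],-0.3],
    [[0,0,-115],[0,0,0],-0.3],
    [[0,0,-175],[0,0,0],-0.3],
    [[0,0,-200],[0,0,0],-0.3],
    [[0,0,-200],[0,0,0],-0.3]
  ]
}}

```text
clock: 34.6
tcp_pos: [0.4558, 0.2121, 0.3389]
orientation: [0.344, -0.106, 0.932, 0.038]
wrist_force: [1.0, 0.4, 0.3]
finger_gap: 0.0554
grip_force: 0.0
```

```bash
python3 -c "
from pk import *
for c in('blue','red','yellow','green'): chk(c,c,'c6.png' if c=='blue' else None)
for n in('race','gear','shaft'): print(n,[np.round(x['centre'],3) for x in env.landmark_of(n,shot('top'))[:1]])
"
```

```text
[0.45580418 0.21209899 0.3388655 ] [ 0.31 -0.39 -0.62  0.64 -0.05  0.06] 0.05543667462821636 34.6 [1.  0.4 0.3] 0.0
drift_blue scene 0.64 [0.577 0.237 0.106] low,row,axial mm [ 8.7 -3.6 -7.6]
drift_blue top 0.82 [0.573 0.238 0.108] low,row,axial mm [ 4.8 -1.9 -8.1]
[0.45548749 0.21164672 0.3335555 ] [ 0.31 -0.39 -0.62  0.64 -0.05  0.06] 0.05539429438145465 34.9 [-0.6  0.8 -0.1] 0.0
drift_red_nose scene 0.68 [0.537 0.151 0.024] low,row,axial mm [  -0.5 -158.1 -107.8]
drift_red_nose scene 0.62 [0.555 0.316 0.121] low,row,axial mm [-1.8 -1.8  4.1]
drift_red scene 0.27 [ 0.532  0.19  -0.003] low,row,axial mm [  16.7 -118.9 -129.1]
drift_red top 0.79 [0.555 0.311 0.106] low,row,axial mm [ 4.8 -6.6 -9.7]
[0.45556911 0.21177803 0.33523046] [ 0.31 -0.39 -0.62  0.64 -0.05  0.06] 0.05541508201882213 35.2 [-0.6  0.4  0.2] 0.0
drift_yellow scene 0.64 [0.608 0.082 0.107] low,row,axial mm [ 4.4 -1.3 -8.6]
drift_yellow_nose top 0.4 [0.539 0.151 0.029] low,row,axial mm [  -1.6   81.9 -102. ]
drift_yellow top 0.58 [0.611 0.084 0.103] low,row,axial mm [  9.3   0.2 -10.5]
[0.45549362 0.21180419 0.33577646] [ 0.31 -0.39 -0.62  0.64 -0.05  0.06] 0.0554959027806462 35.5 [-0.1 -0.   0.5] 0.0
drift_green scene 0.67 [0.553 0.313 0.106] low,row,axial mm [  3.4 155.8 -10.9]
drift_green scene 0.56 [0.592 0.159 0.11 ] low,row,axial mm [ 4.5 -3.  -5.2]
drift_green_nose top 0.36 [0.506 0.304 0.024] low,row,axial mm [   2.9  158.4 -105.3]
drift_green top 0.89 [0.591 0.159 0.109] low,row,axial mm [ 4.  -2.7 -7. ]
race [array([ 0.47 , -0.23 ,  0.002])]
gear [array([ 0.596, -0.228,  0.002])]
shaft [array([ 0.777, -0.006, -0.005])]
```

View pics/c6.png

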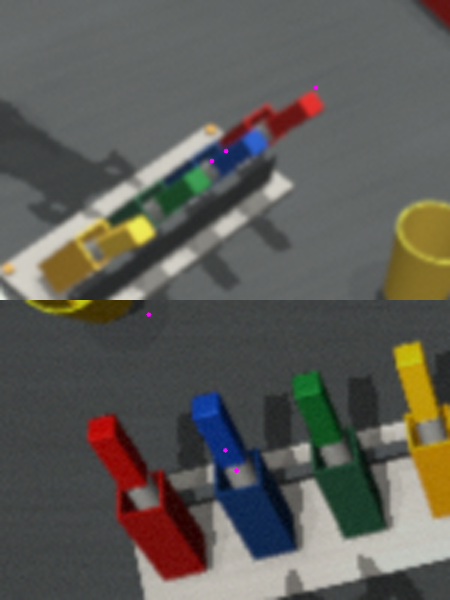

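The crop shows all four drifts standing equally deep in tubes of their own colour, with butts at (103,430), (207,407), (308,385) and (408,355). The gripper is clear and the bystanders have not moved.

```bash
python3 -c "
from workcell import env
print(env.hand_in())"
```

```text
the job is handed in; nothing more can be done
None
```

The red, yellow and blue drifts each stand fully home and released in the tube of their own colour; the green drift and the bystanders (race, gear, shaft) measured unmoved, and the job was handed in at about 36 s of the 72 s allowed.

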